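Peel the top tray off a clipped stack and present it over the light pad

ROBOT

A 6-joint arm with a two-finger parallel gripper is mounted at the origin on a cart in front of the work surface, level with it; the furniture and walls round the work are solid. World frame = base frame: x ahead of the robot, y to its left, z up, the work surface at z = 0. Lengths are in m, angles in rad, forces in N, time in s.
With the tool pointing down it reaches from about 0.3 to 0.85 m from the base axis. Payload 4.2 kg.
Tool frame: the origin (TCP) lies midway between the tips of the shut fingers; the grasp point (between the pads) lies 19 mm behind it (ctrl.tcp_to_grasp is the distance from the TCP to the grasp point, in m); z points along the fingers, y is the direction in which the jaws open and shut (so a half turn about z gives the same grasp; the last joint's range is limited). The gripper opens to 91 mm and grips with 3 to 60 N. Pads are 32 mm wide; open, the fingers measure 118 mm over their backs; the gripper's body (76 mm by 178 mm) begins 60 mm behind the grasp point.
Start: joints at [1.285, 0.32, 1.565, -0, 1.257, -0.02], TCP at [0.151, 0.555, 0.214] pointing down, gripper open.
Joint ranges: [-3.11, 3.11], [-0.84, 2.01], [0.21, 2.61], [-1.34, 4.49], [0.05, 2.63], [-2.56, 2.56]. Speed limits (rad/s): [2.57, 2.57, 3.14, 3.14, 3.14, 3.14].

INTERFACE

Orientations are given as a 3x3 rotation matrix whose columns are the frame's x, y, z axes.
In Python, from bench import ctrl gives the robot as it stands.
- The arm moves only by the shell command python3 -m handwheel 'ROWS'. ROWS is JSON, a list of rows, each an object of numbers: "x", "y", "z": the shift along the tool's x, y, z in mm; "spin": the turn about the tool's z in rad; "fingers": the opening, from 0 (shut) to 1 (fully open). A call has 1 to 12 rows; each row is the pose to reach, as a shift and turn from the pose commanded when the call began, along the tool's axes at that moment; what a row does not reach only later rows make up. A row lasts 1/10 s, in which the tool goes at most 50 mm and 8.59 degrees, less where a joint would pass 70% of its speed; a pose out of reach is approached as far as the arm can. A call with a gripper value outside its range is refused whole. The fingers move at their own pace and stop on an object; the grip force is fixed at half the most. Time passes only in rows, so rows that repeat a pose let the fingers close. It gives the time, the measured TCP pose, the force and the opening at its end, in the units of the state.
- ctrl.sense(): the state, without advancing time (a new reading comes with each control period).
- ctrl.snapshot(name): name is "scene" or "top"; returns a dict with "pixels" (400x640x3 uint8, red, green, blue), "depth" (400x640 float32, m along the optical axis (not along the pixel's ray), 0 where there is no reading), "mtx" (3x3 intrinsics, pixels), "xyz" and "orientation" of the camera in the world. Camera axes: x right, y up, looking along -z (the intrinsics and any distortion apply to the point x, -y, -z); pixel columns grow to the right and rows downward; lengths in m; the calibration is good to about 2 mm. A picture is of the moment at which its call begins.
- ctrl.hand_in(): hands the job in, once; it reports no verdict.
Trained networks look in a picture, given as the dict that the camera call returned (one of the last four; its "shot" number tells which), for a name from the list of things; names that differ only in an ending like _2 or _b are one class to them, and where a whole thing is asked for, a point or a joint stands for the part that bears it (a point fixed in the world has none). Each returns a list of dicts, best first, with "confidence" (0 to 1); they miss things now and then, are a little off and sometimes report something else, mostly with a low value. They report only what shows in the picture. A call takes as long as a camera call. They do not tell look-alikes from the thing itself.
- ctrl.look_for(picture, label): "xyz" ([x, y, z] in m, in world coordinates, good to about 4 mm: the middle of the surface that is visible of it).
- ctrl.pinpoint(picture, label): "xyz" ([x, y, z] in m, in world coordinates, good to about 4 mm: a listed point, or the origin of a listed thing).
The state is a dict: "time": time; "joints": joint angles; "joint_vel": joint speeds; "tau": joint torques, N m; "tool_pos": TCP position; "eef_rot": TCP orientation; "ft_force": force on the tool from outside, world axes, zero at the start; "moment": the same for the moment, N m; "finger_gap": finger opening in m.
Only numpy, scipy, OpenCV 4.12 (cv2) and the standard library are available. Lean on these libraries where they do the work, as an engineer would, in place of code of your own. Each camera call takes 0.05 s, during which the arm holds its last target.

TASK

Peel the topmost tray off the clipped nested stack by its upright corner tab: raise the tab corner first, so that the tray tips up while its opposite corner still sits down on the stack, then take it off. Present it for inspection by holding it level and still over the middle of the light pad with its underside about 10 cm above the pad; finish while holding it there, do not put it down or let go. Leave the specimen cup and the tape roll where they are.

Things in the scene. Friction and masses are not known exactly. Their poses are not given: they have to be found in the camera images.
- stack: Fixed holder (square aluminium base plate, 136 mm a side, 12 mm thick) with three nested grey square trays that stay in it. Origin: centre of the underside, on the worktop. z is up; its x axis runs along the diagonal of the square towards the corner under the top tray's tab. The top tray sits concentric on it with the same axes, its underside 36 mm above this origin, its rim 60 mm and the top of its tab 101 mm above the worktop. Steel clips on it reach 74 mm.
- tray_mid (a point): Top tray, grey, square, 116 mm a side over the rim, 24 mm high, about 0.14 kg, open above; it has a tab, the trays below have none. This point is the centre of its underside; axes: z up out of the tray, x along the diagonal towards the tab corner. It tips freely within the nest.
- tray_tab (a point): Upright pull tab of the top tray: flat plate 10 mm thick (along x), 28 mm wide (along y), standing 41 mm above the rim. This point lies at its centre in plan, 72 mm from tray_mid along x and 46 mm above the tray's underside, which is 22 mm above the rim and 19 mm below the tab's top. Axes as tray_mid: pinch it along x.
- tray_far (a point): Point of the top tray's rim at the corner opposite the tab: 80 mm from tray_mid along -x, 20 mm above the tray's underside (under the rim). Axes as tray_mid. Pivot of the peel. A sprung steel clip at the middle of each side of the holder laps 3 mm over the rim and holds it down with 3 to 5 N until the rim there is raised some 8 mm; a level pull takes 12 to 20 N, tipping about this corner 6 to 10 N at the tab; a tip of 0.3 rad frees all four.
- pad_mid (a point): Light pad: flat fixed black panel, 150 x 190 mm, 13 mm thick, with a white face. This point is the centre of its upper face; z up, x across the short side.
- cup: Bystander: white-lidded specimen cup, 56 mm across, 57 mm high. Origin: centre of its underside.
- tape: Bystander: roll of white tape, 58 mm across, 20 mm high, lying flat. Origin: centre of its underside.
Not all that is in view belongs to the job. Leave any blue look-alike of the part that bears tray_mid alone.

How it is judged:
By the outcome, as a careful person would: the job done as asked, in the order asked, and still so for the second after the job is handed in, while the arm keeps its last pose, push and grip.
It also fails if it takes over 48 s, if anything falls off the work surface, if the arm or the gripper's body presses on something with over 40 N, if the wrist force passes 120 N, or if a joint passes its speed limit or range.

## Working session

There is one attempt and no reset: what is moved stays moved. The work goes in short steps, Python scripts to look and compute and a shell command to move; the robot and the scene stay as the last step left them, time stands still between calls to the robot, and variables do not carry over. Pictures are saved under pics/ and viewed, and the job is handed in when it is done.

```bash
ls; mkdir -p pics
python3 - <<'E'
from bench import ctrl
import cv2,numpy as np
s=ctrl.sense()
print({k:np.round(v,3).tolist() for k,v in s.items()}, ctrl.tcp_to_grasp)
for n in ("scene","top"):
    p=ctrl.snapshot(n)
    cv2.imwrite(f"pics/{n}0.png",p["pixels"][:,:,::-1])
    print(n,np.round(p["xyz"],3),np.round(p["orientation"],3).tolist(),p["mtx"].tolist(),[k for k in p])
    for l in ("stack","tray_mid","tray_tab","tray_far","pad_mid","cup","tape"):
        print(l,[(np.round(d["xyz"],3).tolist(),round(d["confidence"],2)) for d in ctrl.pinpoint(p,l)])
E
```

```text
pics
{'time': 0.0, 'joints': [1.285, 0.32, 1.566, -0.0, 1.257, -0.02], 'joint_vel': [-0.001, 0.001, -0.001, -0.002, 0.001, 0.001], 'tau': [-0.0, -41.245, -23.198, 0.073, 0.046, -0.0], 'tool_pos': [0.151, 0.554, 0.213], 'eef_rot': [[-0.965, 0.263, -0.0], [0.263, 0.965, -0.002], [-0.0, -0.002, -1.0]], 'ft_force': [0.13, 0.052, -0.117], 'moment': [0.002, 0.014, -0.014], 'finger_gap': 0.091} 0.0188
scene [0.251 0.483 0.819] [[-0.848, 0.425, -0.317], [-0.53, -0.66, 0.532], [0.016, 0.619, 0.785]] [[376.5900198681021, 0.0, 320.35844061713743], [0.0, 376.5900198681021, 199.82580890665986], [0.0, 0.0, 1.0]] ['pixels', 'depth', 'mtx', 'xyz', 'orientation', 'shot']
stack []
tray_mid [([0.684, 0.17, -0.003], 0.84), ([0.499, 0.196, 0.035], 0.76), ([0.686, 0.017, 0.001], 0.21)]
tray_tab [([0.727, 0.225, 0.053], 0.8), ([0.549, 0.248, 0.084], 0.79)]
tray_far [([0.635, 0.107, 0.021], 0.84), ([0.442, 0.15, 0.054], 0.81)]
pad_mid [([0.459, -0.151, 0.012], 0.58)]
cup [([0.687, 0.021, -0.0], 0.82)]
tape [([0.452, -0.0, -0.002], 0.77), ([0.46, -0.153, 0.014], 0.53)]
top [ 0.382 -0.036  0.933] [[0.031, 0.977, -0.211], [-1.0, 0.031, -0.002], [0.004, 0.211, 0.977]] [[365.0547660081268, 0.0, 317.2612865771668], [0.0, 365.0547660081268, 197.9183259491401], [0.0, 0.0, 1.0]] ['pixels', 'depth', 'mtx', 'xyz', 'orientation', 'shot']
stack []
tray_mid [([0.686, 0.17, -0.001], 0.61)]
tray_tab [([0.554, 0.248, 0.084], 0.71), ([0.731, 0.223, 0.046], 0.57)]
tray_far [([0.441, 0.146, 0.057], 0.79)]
pad_mid [([0.466, -0.154, 0.01], 0.75)]
cup [([0.684, 0.014, 0.003], 0.67)]
tape [([0.456, 0.001, 0.006], 0.66)]
```

View pics/scene0.png

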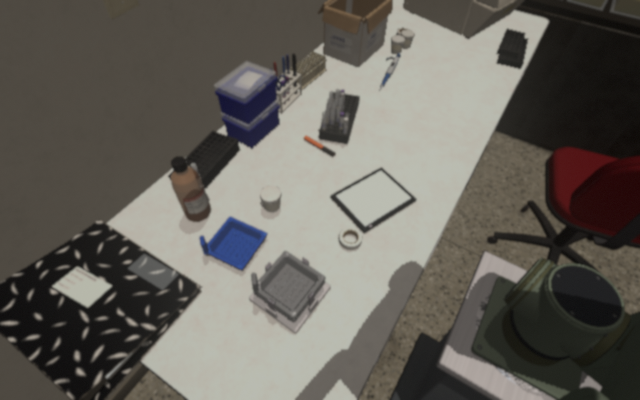

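View pics/top0.png

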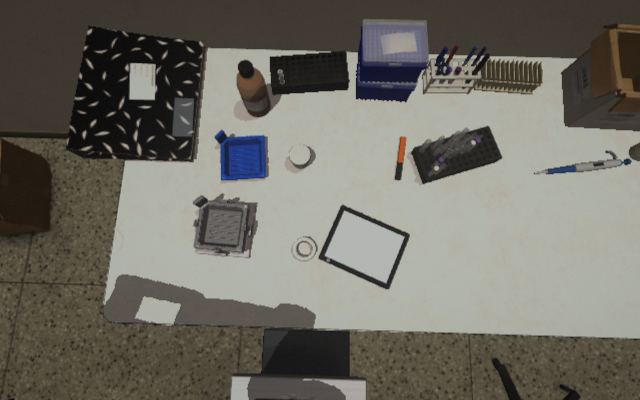

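The grey clipped stack (scene px ~(290,285), top px ~(223,225)) has a grey tab at scene (255,281) / top (201,201). The blue tray (scene (235,243), top (243,157)) is the look-alike and lies on the table, so the grey one fits. The cup is at scene (270,198), the tape at (350,238), and the pad at (373,197). Next I'll confirm with a crop and measure with depth.

```bash
cat > h.py <<'E'
from bench import ctrl
import cv2,numpy as np
def cloud(p):
    d=p["depth"];v,u=np.mgrid[0:400,0:640];K=p["mtx"]
    x=(u-K[0,2])/K[0,0]*d;y=(v-K[1,2])/K[1,1]*d
    c=np.stack([x,-y,-d],-1)
    w=c@np.array(p["orientation"]).T+np.array(p["xyz"]);w[d==0]=np.nan
    return w
def crop(p,u,v,w,h,f,name):
    cv2.imwrite("pics/"+name,cv2.resize(p["pixels"][v:v+h,u:u+w,::-1],None,fx=f,fy=f,interpolation=cv2.INTER_CUBIC))
E
python3 - <<'E'
from h import *
a=ctrl.snapshot("scene");b=ctrl.snapshot("top")
A=cv2.resize(a["pixels"][230:340,180:340],None,fx=4,fy=4,interpolation=cv2.INTER_CUBIC)
crop(a,180,200,160,140,4,"c_scene.png");crop(b,170,110,130,150,4,"c_top.png")
for n,p in(("scene",a),("top",b)):
    w=cloud(p);c=w.reshape(-1,3)
    near=np.hypot(c[:,0]-.5,c[:,1]-.197)<.12
    t=c[near&(c[:,2]>.08)&(c[:,2]<.115)]
    print(n,"tab>.08",len(t),np.nanmean(t,0).round(4) if len(t) else 0, t[:,2].max())
    t=c[near&(c[:,2]>.094)&(c[:,2]<.115)]
    if len(t): print("tabtop",len(t),t.mean(0).round(4),t.std(0).round(4))
    for zlo,zhi,nm in((.053,.0665,"rim"),(.006,.018,"base")):
        t=c[near&(c[:,2]>zlo)&(c[:,2]<zhi)]
        if len(t)>5:
            r=cv2.minAreaRect((t[:,:2]*1000).astype(np.float32));print(nm,len(t),r)
    nearp=np.hypot(c[:,0]-.46,c[:,1]+.153)<.16
    m=nearp&(c[:,2]>.006)&(c[:,2]<.025)
    t=c[m];r=cv2.minAreaRect((t[:,:2]*1000).astype(np.float32));print("pad",r,np.median(t[:,2]))
E
```

```text
scene tab>.08 89 [0.5464 0.2492 0.0956] 0.10253407889372113
tabtop 65 [0.5482 0.2475 0.0989] [0.0058 0.0064 0.0018]
rim 980 ((495.12542724609375, 200.22744750976562), (123.84046173095703, 124.76318359375), 88.97166442871094)
base 673 ((494.6015930175781, 199.267822265625), (136.4853515625, 136.4803009033203), 86.39518737792969)
pad ((465.0958557128906, -124.44549560546875), (251.2388916015625, 168.59251403808594), 70.68516540527344) 0.012153282990628844
top tab>.08 82 [0.5498 0.2421 0.0959] 0.10365186247823266
tabtop 57 [0.5503 0.2431 0.0998] [0.0058 0.0061 0.002 ]
rim 862 ((496.33282470703125, 195.64340209960938), (123.02526092529297, 123.9703140258789), 1.076154112815857)
base 444 ((497.2164306640625, 195.50010681152344), (135.37631225585938, 136.63217163085938), 85.99381256103516)
pad ((466.32470703125, -144.6424102783203), (291.8956298828125, 165.37496948242188), 73.40303802490234) 0.013258467660987872
```

View pics/c_scene.png

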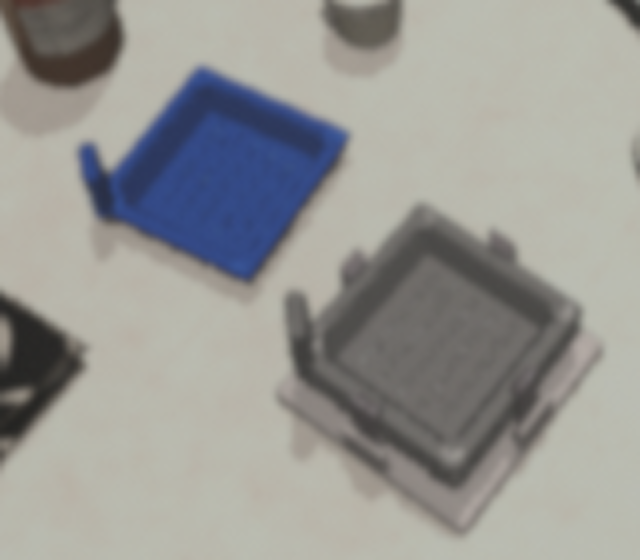

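View pics/c_top.png

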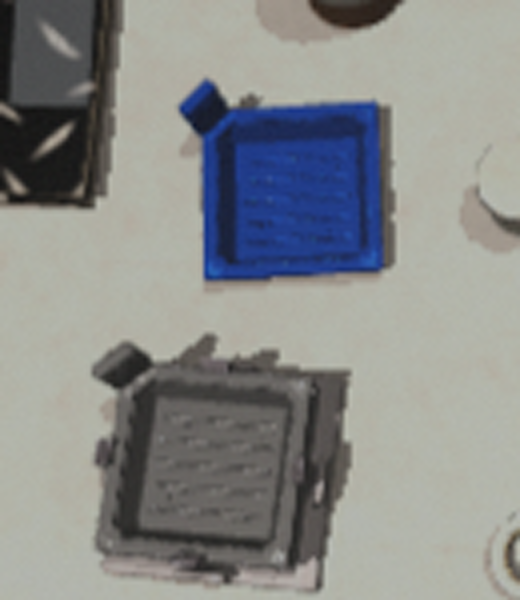

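Confirmed: the grey tray in the clipped holder, with its tab at crop left (px (298,330) scene crop, (122,365) top crop), is the target. Rim and base sizes from depth match (about 124 and 136 mm), and so does the tab top at z≈0.10. Next I'll refine the pad and the path clearance, and work out the shift in tool axes.

Run:
```python
from h import *
s=ctrl.sense();R=np.array(s["eef_rot"]);p0=np.array(s["tool_pos"])
a=ctrl.snapshot("scene");b=ctrl.snapshot("top")
pts=[]
for p in(a,b):
    w=cloud(p);c=w.reshape(-1,3);pts.append(c)
    m=(np.hypot(c[:,0]-.462,c[:,1]+.152)<.14)&(c[:,2]>.0075)&(c[:,2]<.025)&(np.hypot(c[:,0]-.454,c[:,1])<.045)==False
    m=(np.hypot(c[:,0]-.462,c[:,1]+.152)<.14)&(c[:,2]>.0075)&(c[:,2]<.025)&(np.hypot(c[:,0]-.454,c[:,1])>.05)
    M=np.nan_to_num(m).reshape(400,640).astype(np.uint8)
    n,L,st,_=cv2.connectedComponentsWithStats(M);k=1+st[1:,4].argmax()
    t=w[L==k];r=cv2.minAreaRect((t[:,:2]*1000).astype(np.float32));print("pad",r,t.mean(0).round(4))
c=np.vstack(pts);c=c[~np.isnan(c).any(1)]
def ph(A,B,rad):
    A,B=map(np.array,(A,B));d=B-A;tt=np.clip(((c[:,:2]-A)@d)/(d@d),0,1)
    q=np.hypot(*(c[:,:2]-A-tt[:,None]*d).T)<rad
    k=c[q];i=k[:,2].argmax();print("max height",k[i].round(3),len(k))
ph((.151,.555),(.55,.245),.12)
ph((.55,.245),(.60,-.03),.13);ph((.55,.245),(.5,-.1),.13)
print("cup",c[(np.hypot(c[:,0]-.686,c[:,1]-.018)<.04)&(c[:,2]>.02)].max(0).round(3))
yaw=np.deg2rad(41.4);T=np.array([.4959,.1974])+.072*np.array([np.cos(yaw),np.sin(yaw)]);print("tab",T)
print("shift mm",(R.T@(np.r_[T,.15]-p0)*1000).round(1),"spin",np.arctan2(R[1,1],R[0,1])-yaw)
```

```text
pad ((460.8894958496094, -152.52963256835938), (192.1339569091797, 150.92120361328125), 68.10625457763672) [ 0.4591 -0.1477  0.0121]
pad ((463.2857666015625, -155.78880310058594), (190.0423583984375, 150.1597900390625), 67.74507141113281) [ 0.4615 -0.1559  0.0131]
max height [0.154 0.499 0.223] 32874
max height [0.555 0.243 0.103] 36177
max height [0.555 0.243 0.103] 41942
cup [0.711 0.045 0.062]
tab [0.549908   0.24501445]
shift mm [-466.2 -194.2   64. ] spin 0.5824290090514032
```

```bash
python3 -m handwheel '[{"x":-25,"y":-10,"z":0,"spin":0.05,"fingers":0.5},{"x":-68,"y":-28,"z":0,"spin":0.1,"fingers":0.5},{"x":-112,"y":-47,"z":0,"spin":0.15,"fingers":0.5},{"x":-156,"y":-65,"z":0,"spin":0.2,"fingers":0.5},{"x":-200,"y":-83,"z":0,"spin":0.25,"fingers":0.5},{"x":-244,"y":-102,"z":0,"spin":0.3,"fingers":0.5},{"x":-288,"y":-120,"z":0,"spin":0.36,"fingers":0.5},{"x":-332,"y":-138,"z":0,"spin":0.42,"fingers":0.5},{"x":-376,"y":-157,"z":0,"spin":0.48,"fingers":0.5},{"x":-415,"y":-173,"z":0,"spin":0.54,"fingers":0.5},{"x":-448,"y":-187,"z":0,"spin":0.582,"fingers":0.5},{"x":-466,"y":-194,"z":0,"spin":0.582,"fingers":0.5}]'
python3 -m handwheel '[{"fingers":0.5},{"fingers":0.5}]'
python3 - <<'E'
from h import *
a=ctrl.snapshot("scene");b=ctrl.snapshot("top")
crop(a,200,200,160,140,4,"d_scene.png");crop(b,150,130,150,140,4,"d_top.png")
s=ctrl.sense();R=np.array(s["eef_rot"]);p0=np.array(s["tool_pos"])
print(R.round(3).tolist(),p0.round(4),s["time"],np.round(s["joints"],3),np.rad2deg(np.arctan2(R[1,1],R[0,1])))
print("err",(R.T@(np.r_[.5499,.245,.07]-p0)*1000).round(1))
for p in(a,b):print([(np.round(d["xyz"],3).tolist(),round(d["confidence"],2)) for d in ctrl.pinpoint(p,"tray_tab")])
E
```

```text
time: 2.2
tool_pos: [0.5517, 0.2433, 0.2138]
eef_rot: [[-0.66, 0.751, 0.0], [0.751, 0.66, -0.0], [-0.0, 0.0, -1.0]]
ft_force: [0.5, 0.0, -0.5]
finger_gap: 0.0457
[[-0.66, 0.751, -0.0], [0.751, 0.66, -0.0], [-0.0, -0.0, -1.0]] [0.5512 0.244  0.2136] 2.3 [ 0.398  0.364  1.499 -0.     1.279 -0.323] 41.31683562192614
err [  1.6  -0.3 143.6]
[([0.727, 0.225, 0.051], 0.72), ([0.55, 0.248, 0.082], 0.62)]
[([0.732, 0.222, 0.048], 0.86), ([0.554, 0.244, 0.085], 0.63), ([0.463, -0.154, 0.01], 0.48)]$[0]: bad value
```

View pics/d_scene.png

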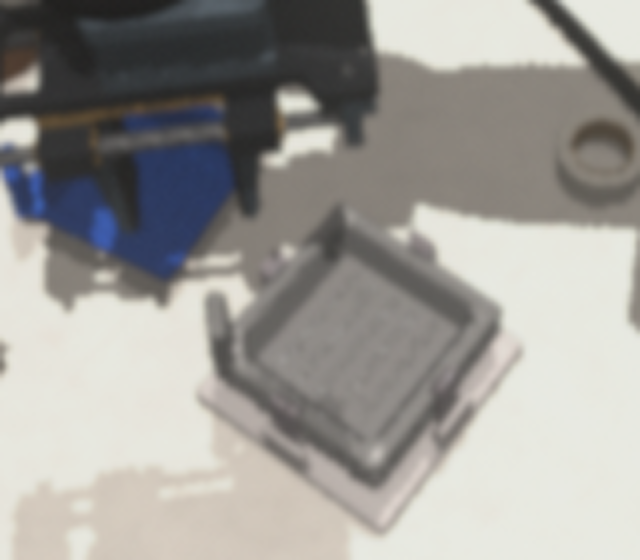

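View pics/d_top.png

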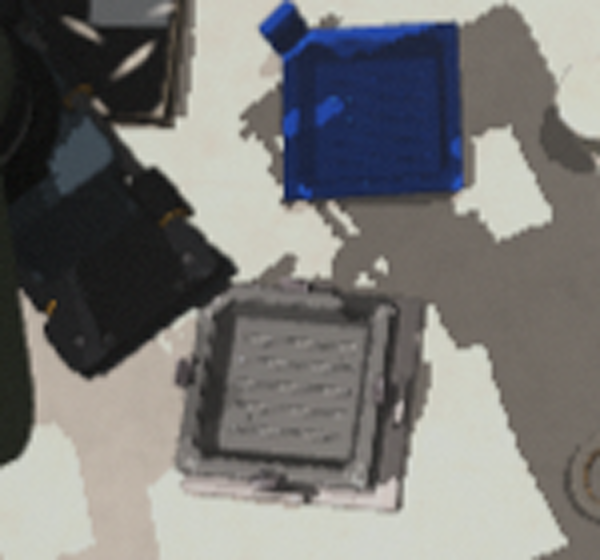

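The picture shows the gripper above the tab, with parallax. The measured lateral error is under 2 mm and the jaws have ±18 mm of room. Descending.

```bash
python3 -m handwheel '[{"x":1,"y":0,"z":20,"spin":0,"fingers":0.5},{"x":1,"y":0,"z":45,"spin":0,"fingers":0.5},{"x":1,"y":0,"z":70,"spin":0,"fingers":0.5},{"x":1,"y":0,"z":90,"spin":0,"fingers":0.5},{"x":1,"y":0,"z":105,"spin":0,"fingers":0.5},{"x":1,"y":0,"z":118,"spin":0,"fingers":0.5},{"x":1,"y":0,"z":130,"spin":0,"fingers":0.5},{"x":1,"y":0,"z":138,"spin":0,"fingers":0.5},{"x":1,"y":0,"z":143,"spin":0,"fingers":0.5},{"x":1,"y":0,"z":143,"spin":0,"fingers":0.5}]'
python3 - <<'E'
from h import *
a=ctrl.snapshot("scene");b=ctrl.snapshot("top")
crop(a,200,200,160,140,4,"e_scene.png");crop(b,150,130,150,140,4,"e_top.png")
E
```

```text
time: 3.4
tool_pos: [0.5488, 0.246, 0.0705]
eef_rot: [[-0.662, 0.75, -0.001], [0.75, 0.662, -0.0], [0.0, -0.001, -1.0]]
ft_force: [-0.3, 0.4, 0.3]
finger_gap: 0.0456
```

View pics/e_scene.png

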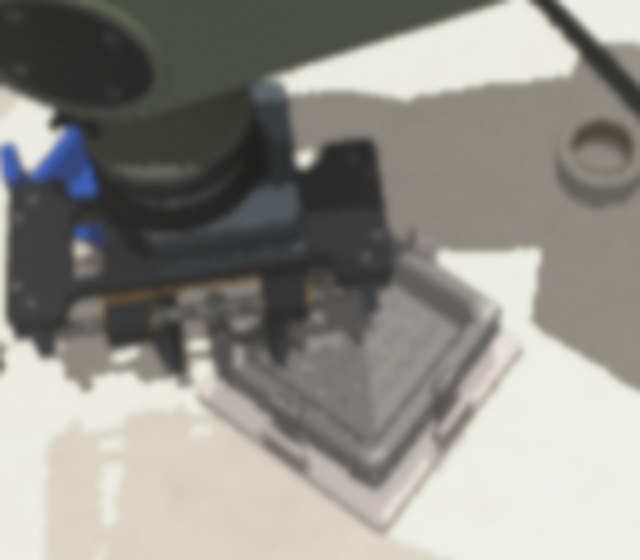

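View pics/e_top.png

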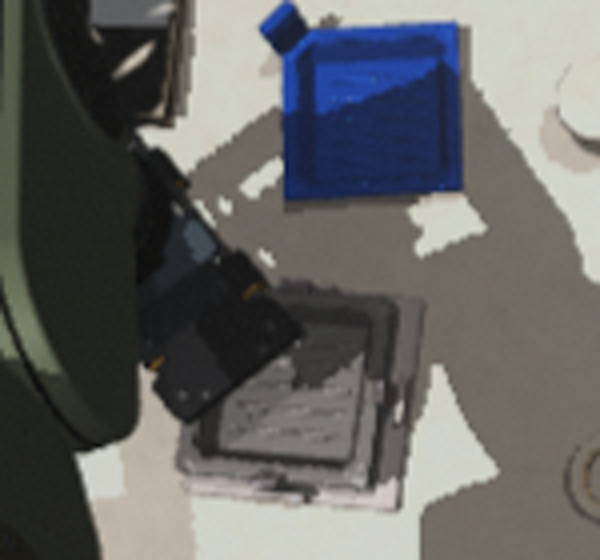

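The tab stands between the two fingers (scene crop ~(218,330), fingers at ~(170,350) and (280,340)). Closing.

```bash
python3 -m handwheel '[{"x":0,"y":0,"z":0,"spin":0,"fingers":0.3},{"x":0,"y":0,"z":0,"spin":0,"fingers":0.2},{"x":0,"y":0,"z":0,"spin":0,"fingers":0.15},{"x":0,"y":0,"z":0,"spin":0,"fingers":0.12},{"x":0,"y":0,"z":0,"spin":0,"fingers":0.12}]'
```

```text
time: 4.0
tool_pos: [0.5494, 0.2461, 0.0711]
eef_rot: [[-0.662, 0.75, 0.001], [0.75, 0.662, 0.0], [-0.0, 0.001, -1.0]]
ft_force: [0.6, 1.8, 0.6]
finger_gap: 0.0113
```

```bash
python3 -m handwheel '[{"x":0,"y":0,"z":0,"spin":0,"fingers":0},{"x":0,"y":0,"z":0,"spin":0,"fingers":0},{"x":0,"y":0,"z":0,"spin":0,"fingers":0},{"x":0,"y":0,"z":0,"spin":0,"fingers":0}]'
```

```text
time: 4.4
tool_pos: [0.5494, 0.2462, 0.0712]
eef_rot: [[-0.662, 0.75, 0.001], [0.75, 0.662, 0.0], [-0.0, 0.001, -1.0]]
ft_force: [2.2, 1.5, 0.7]
finger_gap: 0.0096
```

```bash
python3 -m handwheel '[{"x":0,"y":-0.5,"z":-2,"spin":0,"fingers":0},{"x":0,"y":-1,"z":-4,"spin":0,"fingers":0},{"x":0,"y":-1.4,"z":-6,"spin":0,"fingers":0},{"x":0,"y":-1.8,"z":-7.6,"spin":0,"fingers":0},{"x":0,"y":-1.8,"z":-7.6,"spin":0,"fingers":0}]'
python3 - <<'E'
from h import *
a=ctrl.snapshot("scene")
crop(a,200,200,160,140,4,"f_scene.png")
s=ctrl.sense();print(s["ft_force"],s["moment"],s["finger_gap"])
E
```

```text
time: 4.9
tool_pos: [0.5481, 0.2453, 0.077]
eef_rot: [[-0.661, 0.75, 0.001], [0.75, 0.661, 0.001], [0.0, 0.001, -1.0]]
ft_force: [5.1, 4.0, -16.1]
finger_gap: 0.0106
[  5.52220592   3.33279432 -14.87727338] [ 1.05358298 -1.55768403  0.04780788] 0.010509714008998427
```

View pics/f_scene.png

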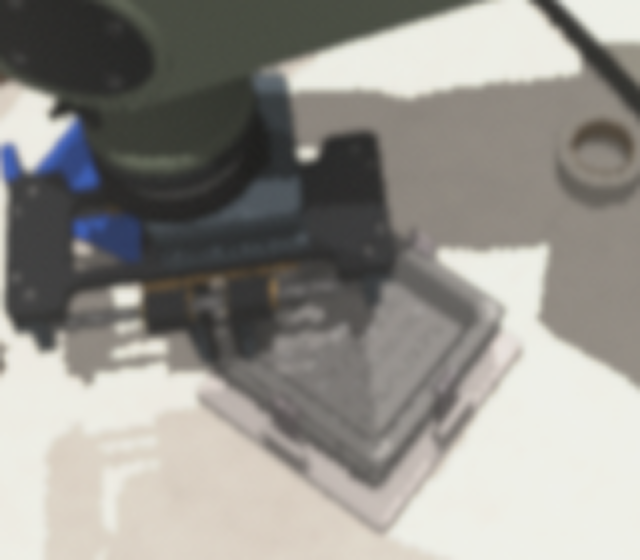

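```bash
cat >> h.py <<'E'
def tilt(p,cx=.4959,cy=.1974,yaw=np.deg2rad(41.3),zmin=.025,zmax=.075,xr=(-.045,.02),yr=.036):
    c=cloud(p).reshape(-1,3);c=c[~np.isnan(c).any(1)]
    q=c[:,:2]-[cx,cy];X=q@[np.cos(yaw),np.sin(yaw)];Y=q@[-np.sin(yaw),np.cos(yaw)]
    m=(X>xr[0])&(X<xr[1])&(abs(Y)<yr-abs(0))&(abs(X)+abs(Y)<.058)&(c[:,2]>zmin)&(c[:,2]<zmax)
    X,Y,Z=X[m],Y[m],c[m,2]
    for _ in range(4):
        A=np.c_[X,Y,np.ones(len(X))];k=np.linalg.lstsq(A,Z,rcond=None)[0];r=abs(A@k-Z);g=r<max(.003,2*r.std());X,Y,Z=X[g],Y[g],Z[g]
    return np.round(np.r_[np.arctan(k[0]),np.arctan(k[1]),k[2],r[g].std()],4),len(X)
E
python3 - <<'E'
from h import *
print(tilt(ctrl.snapshot("scene")),tilt(ctrl.snapshot("top")))
E
python3 -m handwheel '[{"x":0,"y":-0.3,"z":-2,"spin":0,"fingers":0},{"x":0,"y":-0.7,"z":-4,"spin":0,"fingers":0},{"x":0,"y":-1.2,"z":-6,"spin":0,"fingers":0},{"x":0,"y":-1.7,"z":-8,"spin":0,"fingers":0},{"x":0,"y":-1.7,"z":-8,"spin":0,"fingers":0}]'
python3 - <<'E'
from h import *
a=ctrl.snapshot("scene");print(tilt(a),tilt(ctrl.snapshot("top")))
crop(a,200,200,160,140,4,"g_scene.png")
s=ctrl.sense();print(s["ft_force"],s["moment"],s["finger_gap"])
E
```

```text
(array([0.0372, 0.001 , 0.0412, 0.0007]), 675) (array([ 0.0371, -0.0039,  0.0418,  0.0008]), 644)
time: 5.55
tool_pos: [0.5462, 0.2443, 0.085]
eef_rot: [[-0.661, 0.75, -0.001], [0.75, 0.661, 0.001], [0.001, -0.0, -1.0]]
ft_force: [2.1, 4.9, -10.2]
finger_gap: 0.0115
(array([ 0.0948, -0.0534,  0.0453,  0.0007]), 718) (array([ 0.0892, -0.0612,  0.0458,  0.0008]), 640)
[  2.33807852   3.39273745 -11.76693595] [ 0.91154905 -1.31317421 -0.25322672] 0.012050502549654086
```

View pics/g_scene.png

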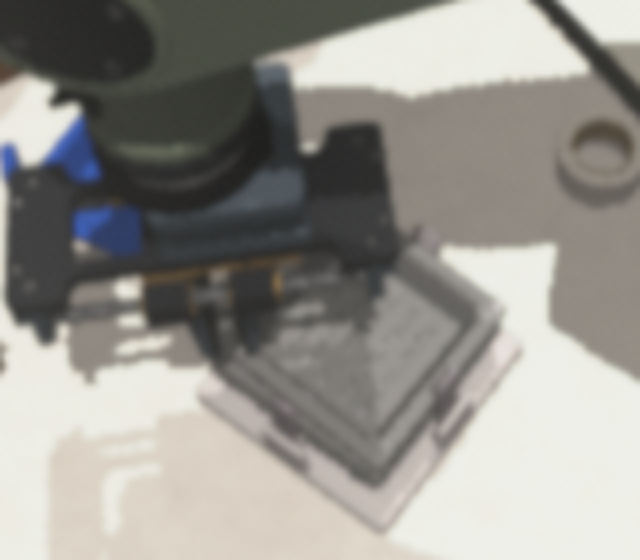

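Tilt is 0.09 rad for a 14 mm rise, so it is pivoting about the far corner. It also rolls −0.06 rad because one near clip let go first. Continuing.

```bash
python3 -m handwheel '[{"x":0,"y":-0.5,"z":-2,"spin":0,"fingers":0},{"x":0,"y":-1,"z":-4,"spin":0,"fingers":0},{"x":0,"y":-1.7,"z":-6,"spin":0,"fingers":0},{"x":0,"y":-2.5,"z":-8,"spin":0,"fingers":0},{"x":0,"y":-2.5,"z":-8,"spin":0,"fingers":0}]'
python3 - <<'E'
from h import *
a=ctrl.snapshot("scene");print(tilt(a),tilt(ctrl.snapshot("top")))
crop(a,200,200,160,140,4,"g2_scene.png")
s=ctrl.sense();print(s["ft_force"],s["moment"],s["finger_gap"])
E
```

```text
time: 6.15
tool_pos: [0.5437, 0.2423, 0.0949]
eef_rot: [[-0.661, 0.75, -0.001], [0.75, 0.661, 0.001], [0.002, -0.0, -1.0]]
ft_force: [-0.2, 4.8, -9.3]
finger_gap: 0.0133
(array([ 0.1509, -0.1132,  0.0503,  0.0007]), 744) (array([ 0.1421, -0.1151,  0.0505,  0.0008]), 623)
[ -0.52232971   4.4188331  -10.25430795] [ 1.19391291 -0.75988839 -0.32934144] 0.013315416404503889
```

View pics/g2_scene.png

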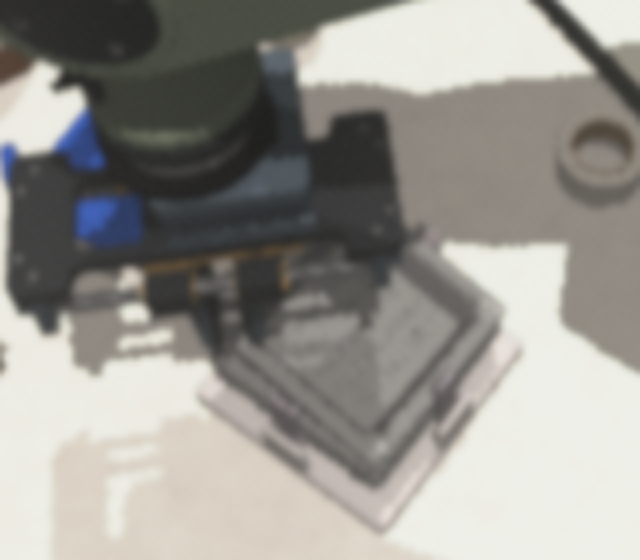

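Tilt is now 0.147 with −0.114 roll: the last holding clip is the far one on the +y side. I'll bias the tab sideways against the roll while lifting a little.

```bash
python3 -m handwheel '[{"x":-1,"y":0,"z":0,"spin":0,"fingers":0},{"x":-2,"y":0,"z":-0.5,"spin":0,"fingers":0},{"x":-3,"y":-0.3,"z":-1,"spin":0,"fingers":0},{"x":-4,"y":-0.6,"z":-2,"spin":0,"fingers":0},{"x":-4,"y":-0.6,"z":-2,"spin":0,"fingers":0}]'
python3 - <<'E'
from h import *
a=ctrl.snapshot("scene");print(tilt(a),tilt(ctrl.snapshot("top")))
s=ctrl.sense();R=np.array(s["eef_rot"]);print(R.T@s["ft_force"],R.T@s["moment"],s["finger_gap"])
E
```

```text
time: 6.75
tool_pos: [0.5469, 0.2388, 0.0979]
eef_rot: [[-0.662, 0.749, 0.001], [0.749, 0.662, 0.0], [-0.0, 0.001, -1.0]]
ft_force: [-0.4, 1.6, 1.8]
finger_gap: 0.01
(array([-0.0056, -0.0914,  0.0626,  0.0007]), 751) (array([ 0.0027, -0.0947,  0.0632,  0.0007]), 605)
[2.00462472 1.5369761  0.17644738] [-0.38075174  0.23948602  0.06592082] 0.010060172757174564
```

All clips let go and the tray came up free of the holder. It now hangs at tilt ≈0 with −0.093 rad of roll about the pinch axis. Lifting clear and looking.

```bash
python3 -m handwheel '[{"x":0,"y":0,"z":-5,"spin":0,"fingers":0},{"x":0,"y":0,"z":-12,"spin":0,"fingers":0},{"x":0,"y":0,"z":-22,"spin":0,"fingers":0},{"x":0,"y":0,"z":-34,"spin":0,"fingers":0},{"x":0,"y":0,"z":-48,"spin":0,"fingers":0},{"x":0,"y":0,"z":-62,"spin":0,"fingers":0},{"x":0,"y":0,"z":-75,"spin":0,"fingers":0},{"x":0,"y":0,"z":-84,"spin":0,"fingers":0},{"x":0,"y":0,"z":-88,"spin":0,"fingers":0},{"x":0,"y":0,"z":-88,"spin":0,"fingers":0}]'
python3 - <<'E'
from h import *
a=ctrl.snapshot("scene");b=ctrl.snapshot("top")
s=ctrl.sense();R=np.array(s["eef_rot"]);p=np.array(s["tool_pos"]);y=R[:,1];cx,cy=p[:2]-.072*y[:2]
for q in(a,b):print(tilt(q,cx,cy,np.arctan2(y[1],y[0]),.1,.17))
print(R.T@s["ft_force"],s["finger_gap"],p)
crop(a,180,150,180,150,4,"h_scene.png");crop(b,120,130,180,150,4,"h_top.png")
w=cloud(b);print("front edge x:",[np.round(w[r,260],3).tolist() for r in range(280,345,8)])
E
```

```text
time: 7.85
tool_pos: [0.5469, 0.2387, 0.1852]
eef_rot: [[-0.662, 0.75, 0.001], [0.75, 0.662, 0.0], [-0.0, 0.001, -1.0]]
ft_force: [-0.9, 0.6, -1.1]
finger_gap: 0.0097
(array([ 0.0057, -0.0906,  0.15  ,  0.0007]), 902)
(array([-0.0059, -0.0929,  0.1498,  0.0007]), 812)
[0.01181935 0.32845433 1.75858068] 0.009989912433481336 [0.5464166  0.23845734 0.18403371]
front edge x: [[0.37, 0.103, -0.0], [0.351, 0.101, 0.002], [0.332, 0.1, -0.001], [0.313, 0.099, 0.001], [0.294, 0.098, 0.0], [0.276, 0.096, 0.004], [0.156, 0.201, -0.752], [0.122, 0.2, -0.759], [0.089, 0.197, -0.756]]
```

View pics/h_scene.png

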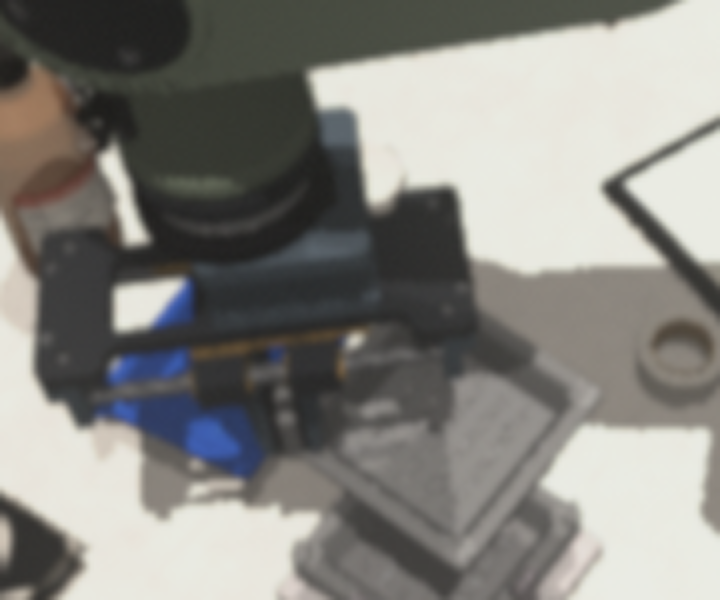

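View pics/h_top.png

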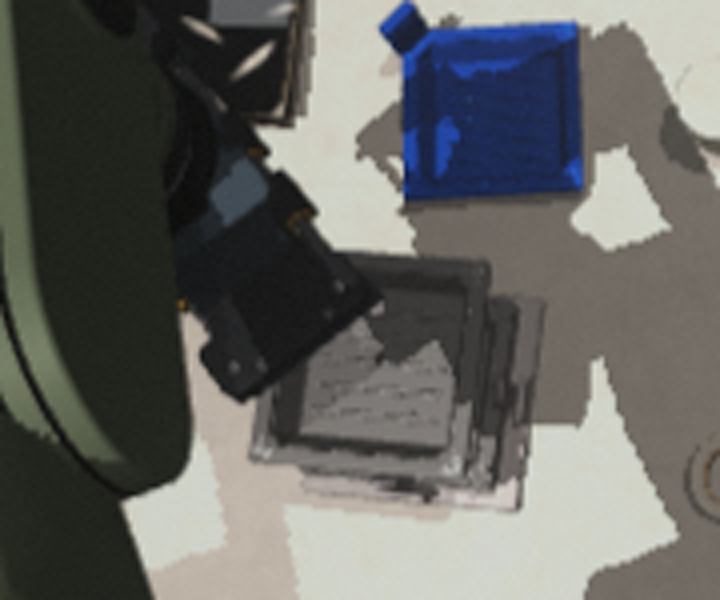

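Exactly one tray came off; the holder, cup, tape and blue tray are untouched. The floor fit gives 0.00 tilt and −0.092 roll. The arm can't roll the tool, so I'll square the tray by lightly touching its underside on clear table beyond the pad, then present it. First checking that the spot is free.

```bash
python3 -m handwheel '[{"x":-6,"y":-6,"z":0,"spin":0,"fingers":0},{"x":-18,"y":-20,"z":0,"spin":0,"fingers":0},{"x":-36,"y":-40,"z":0,"spin":0,"fingers":0},{"x":-56,"y":-61,"z":0,"spin":0,"fingers":0},{"x":-76,"y":-83,"z":0,"spin":0,"fingers":0},{"x":-97,"y":-106,"z":0,"spin":0,"fingers":0},{"x":-118,"y":-129,"z":0,"spin":0,"fingers":0},{"x":-139,"y":-152,"z":0,"spin":0,"fingers":0},{"x":-160,"y":-175,"z":0,"spin":0,"fingers":0},{"x":-178,"y":-195,"z":0,"spin":0,"fingers":0},{"x":-191,"y":-209,"z":0,"spin":0,"fingers":0},{"x":-197,"y":-215,"z":0,"spin":0,"fingers":0}]'
python3 - <<'E'
from h import *
cs=[]
for n in("scene","top"):
    c=cloud(ctrl.snapshot(n)).reshape(-1,3);c=c[~np.isnan(c).any(1)];cs.append(c)
    m=np.hypot(c[:,0]-.43,c[:,1]+.39)<.1
    t=c[m];print(n,m.sum(),t[:,2].min().round(3),t[:,2].max().round(3))
    m=(abs(c[:,0]-.45)<.15)&(c[:,1]<-.2)&(c[:,1]>-.6)&(c[:,2]>.02);print(c[m].min(0) if m.any() else 0,c[m].max(0) if m.any() else 0)
s=ctrl.sense();R=np.array(s["eef_rot"]);p=np.array(s["tool_pos"]);print((R.T@(np.r_[.484,-.342,.06]-p)*1000).round(1))
E
```

```text
time: 9.15
tool_pos: [0.5146, -0.0539, 0.1844]
eef_rot: [[-0.66, 0.752, -0.001], [0.752, 0.66, -0.001], [0.0, -0.001, -1.0]]
ft_force: [0.5, 0.1, -1.9]
finger_gap: 0.0098
scene 2113 -0.006 0.004
0 0
top 5003 -0.005 0.006
0 0
[-196.8 -214.3  124.4]
```

```bash
python3 -m handwheel '[{"x":-6,"y":-6,"z":0,"spin":0,"fingers":0},{"x":-18,"y":-20,"z":0,"spin":0,"fingers":0},{"x":-36,"y":-40,"z":0,"spin":0,"fingers":0},{"x":-56,"y":-61,"z":0,"spin":0,"fingers":0},{"x":-76,"y":-83,"z":0,"spin":0,"fingers":0},{"x":-97,"y":-106,"z":0,"spin":0,"fingers":0},{"x":-118,"y":-129,"z":0,"spin":0,"fingers":0},{"x":-139,"y":-152,"z":0,"spin":0,"fingers":0},{"x":-160,"y":-175,"z":0,"spin":0,"fingers":0},{"x":-178,"y":-195,"z":0,"spin":0,"fingers":0},{"x":-191,"y":-209,"z":0,"spin":0,"fingers":0},{"x":-197,"y":-215,"z":0,"spin":0,"fingers":0}]'
python3 -m handwheel '[{"x":0,"y":0,"z":15,"spin":0,"fingers":0},{"x":0,"y":0,"z":40,"spin":0,"fingers":0},{"x":0,"y":0,"z":65,"spin":0,"fingers":0},{"x":0,"y":0,"z":85,"spin":0,"fingers":0},{"x":0,"y":0,"z":100,"spin":0,"fingers":0},{"x":0,"y":0,"z":112,"spin":0,"fingers":0},{"x":0,"y":0,"z":120,"spin":0,"fingers":0},{"x":0,"y":0,"z":125,"spin":0,"fingers":0},{"x":0,"y":0,"z":125,"spin":0,"fingers":0}]'
cat > m.py <<'E'
from h import *
a=ctrl.snapshot("scene");b=ctrl.snapshot("top")
s=ctrl.sense();R=np.array(s["eef_rot"]);p=np.array(s["tool_pos"]);y=R[:,1];cx,cy=p[:2]-.072*y[:2]
for q in(a,b):print(tilt(q,cx,cy,np.arctan2(y[1],y[0]),p[2]-.06,p[2]-.015))
print("F",(R.T@s["ft_force"]).round(2),s["finger_gap"],p.round(4),s["time"])
E
python3 m.py
```

```text
time: 10.45
tool_pos: [0.485, -0.3424, 0.1842]
eef_rot: [[-0.661, 0.75, -0.0], [0.75, 0.661, 0.0], [0.0, -0.0, -1.0]]
ft_force: [0.3, 0.7, -1.4]
finger_gap: 0.01
time: 11.35
tool_pos: [0.485, -0.341, 0.0592]
eef_rot: [[-0.662, 0.75, -0.0], [0.75, 0.662, 0.001], [0.001, -0.0, -1.0]]
ft_force: [-1.0, -0.1, -0.6]
finger_gap: 0.0094
(array([-0.003 , -0.0939,  0.0244,  0.0007]), 301)
(array([-0.0034, -0.1232,  0.0264,  0.0007]), 120)
F [-0.04 -0.    0.61] 0.010042546002376368 [ 0.4854 -0.3415  0.0601] 11.45
```

```bash
python3 -m handwheel '[{"x":0,"y":0,"z":5,"spin":0,"fingers":0},{"x":0,"y":0,"z":10,"spin":0,"fingers":0},{"x":0,"y":0,"z":14,"spin":0,"fingers":0},{"x":0,"y":0,"z":17,"spin":0,"fingers":0},{"x":0,"y":0,"z":19,"spin":0,"fingers":0},{"x":0,"y":0,"z":20,"spin":0,"fingers":0},{"x":0,"y":0,"z":20,"spin":0,"fingers":0}]'; python3 m.py
```

```text
time: 12.15
tool_pos: [0.4858, -0.3419, 0.0406]
eef_rot: [[-0.662, 0.75, 0.002], [0.75, 0.662, -0.001], [-0.002, 0.0, -1.0]]
ft_force: [1.1, 1.1, 6.1]
finger_gap: 0.0096
(array([-0.0088, -0.0651,  0.0065,  0.0008]), 268)
(array([ 0.0117, -0.0649,  0.0071,  0.0007]), 132)
F [-0.21  0.49 -5.33] 0.010027921089302783 [ 0.4857 -0.3419  0.0407] 12.25
```

Roll is easing (−0.093 → −0.065) at about 6 N. A bit further.

```bash
python3 -m handwheel '[{"x":0,"y":0,"z":1,"spin":0,"fingers":0},{"x":0,"y":0,"z":2,"spin":0,"fingers":0},{"x":0,"y":0,"z":3,"spin":0,"fingers":0},{"x":0,"y":0,"z":3,"spin":0,"fingers":0}]'; python3 m.py
```

```text
time: 12.65
tool_pos: [0.487, -0.3429, 0.0385]
eef_rot: [[-0.662, 0.749, 0.004], [0.749, 0.662, -0.004], [-0.006, 0.001, -1.0]]
ft_force: [2.4, -0.4, 8.2]
finger_gap: 0.0101
(array([ 0.0016, -0.0262,  0.0046,  0.0008]), 274)
(array([-0.0108, -0.028 ,  0.0055,  0.0007]), 121)
F [-1.38  0.44 -7.11] 0.009720840572776971 [ 0.487  -0.3429  0.0386] 12.75
```

```bash
python3 -m handwheel '[{"x":0,"y":0,"z":0.7,"spin":0,"fingers":0},{"x":0,"y":0,"z":1.4,"spin":0,"fingers":0},{"x":0,"y":0,"z":2,"spin":0,"fingers":0},{"x":0,"y":0,"z":2,"spin":0,"fingers":0}]'; python3 m.py
```

```text
time: 13.15
tool_pos: [0.4879, -0.3433, 0.0372]
eef_rot: [[-0.662, 0.749, 0.006], [0.749, 0.662, -0.005], [-0.008, 0.001, -1.0]]
ft_force: [2.7, -1.3, 9.0]
finger_gap: 0.0102
(array([-0.0179, -0.0233,  0.0036,  0.0007]), 284)
(array([-0.0317, -0.0187,  0.0049,  0.0008]), 120)
F [-1.32  2.19 -9.51] 0.010328757913379413 [ 0.4878 -0.3434  0.0372] 13.25
```

Nearly flush (roll −0.02). Lifting off to check it free.

```bash
python3 -m handwheel '[{"x":0,"y":0,"z":-4,"spin":0,"fingers":0},{"x":0,"y":0,"z":-12,"spin":0,"fingers":0},{"x":0,"y":0,"z":-25,"spin":0,"fingers":0},{"x":0,"y":0,"z":-40,"spin":0,"fingers":0},{"x":0,"y":0,"z":-55,"spin":0,"fingers":0},{"x":0,"y":0,"z":-70,"spin":0,"fingers":0},{"x":0,"y":0,"z":-85,"spin":0,"fingers":0},{"x":0,"y":0,"z":-100,"spin":0,"fingers":0},{"x":0,"y":0,"z":-110,"spin":0,"fingers":0},{"x":0,"y":0,"z":-114,"spin":0,"fingers":0},{"x":0,"y":0,"z":-114,"spin":0,"fingers":0}]'; python3 m.py
```

```text
time: 14.35
tool_pos: [0.4851, -0.3414, 0.149]
eef_rot: [[-0.662, 0.75, 0.001], [0.75, 0.662, -0.0], [-0.001, 0.0, -1.0]]
ft_force: [-0.0, -0.4, -1.6]
finger_gap: 0.0095
(array([ 0.0042, -0.0245,  0.1149,  0.0008]), 311)
(array([ 0.009 , -0.0231,  0.1152,  0.0007]), 201)
F [0.64 0.44 0.89] 0.009718779282485173 [ 0.4846 -0.341   0.1479] 14.45
```

Free-hanging: tilt +0.006, roll −0.024 rad, underside about 0.113 (pad 0.013 + 0.100). Moving it over the pad centre.

```bash
python3 -m handwheel '[{"x":5,"y":6,"z":0,"spin":0,"fingers":0},{"x":15,"y":17,"z":0,"spin":0,"fingers":0},{"x":31,"y":36,"z":0,"spin":0,"fingers":0},{"x":49,"y":56,"z":0,"spin":0,"fingers":0},{"x":67,"y":77,"z":0,"spin":0,"fingers":0},{"x":85,"y":98,"z":0,"spin":0,"fingers":0},{"x":103,"y":119,"z":0,"spin":0,"fingers":0},{"x":120,"y":138,"z":0,"spin":0,"fingers":0},{"x":135,"y":155,"z":0,"spin":0,"fingers":0},{"x":146,"y":168,"z":0,"spin":0,"fingers":0},{"x":153,"y":176,"z":0,"spin":0,"fingers":0},{"x":155,"y":179,"z":0,"spin":0,"fingers":0}]'
cat > f.py <<'E'
from m import *
import sys
for n,q in(("scene",a),("top",b)):
    c=cloud(q).reshape(-1,3);c=c[~np.isnan(c).any(1)]
    k=(c[:,2]>.129)&(c[:,2]<.143)&(np.hypot(c[:,0]-cx,c[:,1]-cy)<.09);t=c[k]
    print(n,"rim rect",cv2.minAreaRect((t[:,:2]*1000).astype(np.float32)),t.mean(0).round(4))
    print([(np.round(d["xyz"],3).tolist(),round(d["confidence"],2)) for d in ctrl.pinpoint(q,"tray_mid")])
print("tcp-derived mid",cx,cy)
cv2.imwrite("pics/%s_s.png"%sys.argv[1],a["pixels"][:,:,::-1]);cv2.imwrite("pics/%s_t.png"%sys.argv[1],b["pixels"][:,:,::-1])
for l in("cup","tape"):print(l,[[(np.round(d["xyz"],3).tolist(),round(d["confidence"],2)) for d in ctrl.pinpoint(q,l)] for q in(a,b)])
E
python3 f.py i
```

```text
time: 15.65
tool_pos: [0.5164, -0.1051, 0.1484]
eef_rot: [[-0.663, 0.749, -0.001], [0.749, 0.663, 0.0], [0.001, -0.0, -1.0]]
ft_force: [0.1, -0.3, -0.3]
finger_gap: 0.0099
(array([-0.0062, -0.0228,  0.1142,  0.0007]), 459)
(array([-0.0003, -0.0314,  0.1153,  0.0008]), 57)
F [-0.4   0.62  0.18] 0.009980621320335161 [ 0.5167 -0.1062  0.1485] 15.75
scene rim rect ((460.01617431640625, -152.4984588623047), (123.01296997070312, 116.88896942138672), 88.89860534667969) [ 0.45   -0.154   0.1337]
[([0.683, 0.17, -0.003], 0.98), ([0.462, -0.155, 0.11], 0.6)]
top rim rect ((487.9259338378906, -154.5861358642578), (106.07466125488281, 73.85692596435547), 80.29634857177734) [ 0.4825 -0.1309  0.1349]
[([0.686, 0.168, -0.0], 0.9), ([0.464, -0.154, 0.109], 0.54)]
tcp-derived mid 0.46271175720405294 -0.15393999451865725
cup [[([0.685, 0.02, -0.001], 0.83)], [([0.461, -0.155, 0.111], 0.32)]]
tape [[([0.454, 0.002, -0.002], 0.56)], [([0.463, -0.156, 0.111], 0.56), ([0.455, 0.005, 0.006], 0.46)]]
```

View pics/i_s.png

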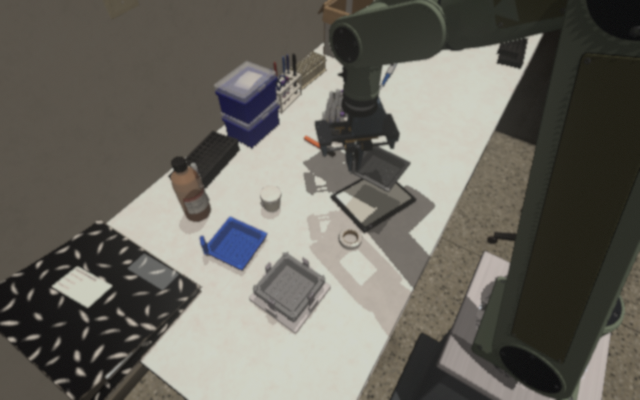

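View pics/i_t.png

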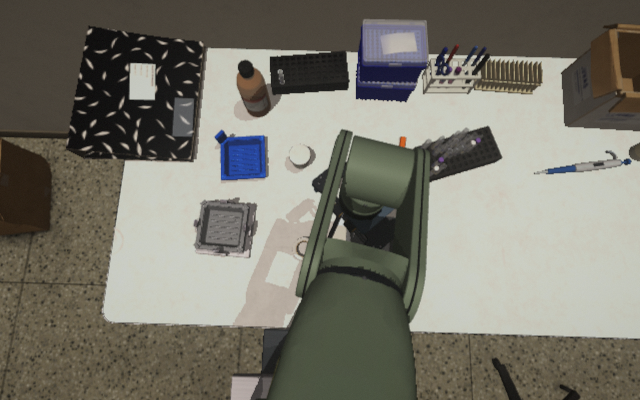

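The pictures show the grey tray held over the pad (scene px (380,170)). The cup (270,198) and tape (350,238) are unmoved, and the holder still has its lower trays (290,285). Letting it settle, 1 mm up, then handing in.

```bash
python3 -m handwheel '[{"x":0,"y":0,"z":-0.5,"spin":0,"fingers":0},{"x":0,"y":0,"z":-1,"spin":0,"fingers":0},{"x":0,"y":0,"z":-1,"spin":0,"fingers":0},{"x":0,"y":0,"z":-1,"spin":0,"fingers":0},{"x":0,"y":0,"z":-1,"spin":0,"fingers":0},{"x":0,"y":0,"z":-1,"spin":0,"fingers":0}]'; python3 m.py; python3 -c "
from bench import ctrl
print(abs(ctrl.sense()['joint_vel']).max() if hasattr(ctrl.sense()['joint_vel'],'max') else ctrl.sense()['joint_vel']);print(ctrl.hand_in())"
```

```text
time: 16.65
tool_pos: [0.5167, -0.1066, 0.1495]
eef_rot: [[-0.662, 0.75, -0.0], [0.75, 0.662, 0.0], [0.0, 0.0, -1.0]]
ft_force: [0.5, -0.3, -0.7]
finger_gap: 0.0098
(array([-0.0035, -0.02  ,  0.1151,  0.0007]), 454)
(array([-0.0045, -0.0196,  0.1162,  0.0008]), 62)
F [0.28 0.   0.28] 0.010242484611857417 [ 0.5167 -0.1067  0.1495] 16.75
0.0014340922247948974
the job is handed in; nothing more can be done
None
```

I peeled the top grey tray off by its tab and handed the job in at about 16.8 s, with the tray still held over the light pad. One part may not have met the brief: the steepest tip I measured during the peel was below the 0.3 rad you gave.

**Peel:** I pinched the tab along x and raised that corner along an arc about the far corner.
- **Tip:** The tilt grew from 0.04 to 0.15 rad, about 0.19 rad in all including a sideways roll. The far corner was still down at the last reading.
- **Release:** One near clip let go first, which caused the roll. The last clip then let go during a small sideways and upward move, before the tip reached 0.3 rad. I have no reading at the moment it came free.
- **Force:** The highest force I read was about 17 N.

**Extra step:** The tray came off with 0.09 rad of roll, which the wrist cannot correct. I touched its underside lightly on clear table beyond the pad, with about 9 N, to square it in the grip.

**Last checks before hand-in:**

| Check | Result |
|---|---|
| Tray centre | about (0.463, −0.154); pad centre about (0.462, −0.154) |
| Underside above pad | about 100 mm |
| Tilt | about −0.004 rad |
| Remaining roll | about −0.02 rad |
| Arm | still, joint speeds about 0.001 rad/s |
| Grip | firm, 10 mm gap |

The cup, tape, blue tray and holder with its lower trays were unmoved in the last pictures. From the top camera the arm hid most of the tray and pad. There the rim measurement was unusable and the cup was misreported at the tray's position, so I relied on the scene camera.

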